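# Close a leather mould in a click-stop screw press

## Task

Slide the wooden forming mould along the bed of the screw press until it is fully home against the back fence, then wind the crank clockwise (seen from above) until the platen clamps the mould and the slipping clutch in the crank clicks over. Stop after the first click, three clicks at the very most, and leave the mould clamped, the crank released and everything else on the bench where it is.

Things in the scene. Friction and masses are not known exactly. Their poses are not given: they have to be found in the camera images.
- press: dark iron screw press, bolted down, 150 mm wide, two steel columns (at x 0, y +-60 mm) and a bridge (x +-20 mm, z 104 to 147 mm) over its bed. Origin on the bench under the screw axis; z up, x from the open front to the back fence. Bed 96 mm wide, top z = 22 mm, x -185 to +60 mm; on it two guide strips 8 mm high, inner faces y = +-36 mm, x -100 to +44 mm
- fence (a point): middle of the front face of the press's back fence (16 mm high, 90 mm wide), at the level of the bed; its x axis is the press's x, the direction in which the mould is pushed home
- mould: closed two-part wooden forming mould, a block 180 long (x) x 64 wide (y) x 38 mm high with a brown seam at half height, 0.4 to 0.75 kg, lying on the bed. Origin at the centre of its underside; x points to the end that meets the fence. Starts 45 to 85 mm short of the fence, its nose already between the guide strips (4 mm play each side)
- mould_nose (a point): middle of the lower edge of the mould's far end, the end that must touch the fence; x axis as the mould's
- mould_tail (a point): centre of the mould's outer end face (64 x 38 mm), the end that sticks out at the front of the press and can be pushed; 135 mm in front of the screw axis when home
- platen: flat steel-faced platen 80 x 76 x 14 mm under the bridge, on the screw axis; origin at the centre of its underside. It moves straight down as the screw turns and starts 4 to 7 mm above the mould's top
- grip (a point): middle of the crank's upright wooden grip: 19 to 24 mm thick, 50 mm high (25 mm above and below this point), 65 mm from the crank's axis, can be pushed from any side; the flat crank arm's top is 27 mm below this point. The crank comes down 2.55 mm per radian with the screw. Nothing stands above the crank
- crank_axis (a point): point on the vertical axis of crank and screw, at the height of the grip's middle; at most 8 mm of hub cap stands above the arm there
- screw (a joint): turn of the screw, rad, growing clockwise seen from above: 2.55 mm of platen travel down per radian (16 mm a turn). Starts between 0 and 1.2; the platen meets the mould at about 2.75. Turning it freely takes about 4 N at the grip
- clutch (a joint): slip of the crank on the screw, rad, growing clockwise; 0 at the start. Up to about 7 N at the grip the crank carries the screw along; above that a spring ball in the crank rides over a lobe of the clutch wheel into the next notch: one click each 0.785 rad (45 degrees). Past the lobe's top at 0.39 it jumps ahead by itself to 0.785. It can slip without end
- mug: green and white mug 101 mm high, bystander at the back left; origin under its centre
- wax_pot: white round pot 50 mm across, 57 mm high, bystander behind the press; origin under its centre
- spool: spool of cream thread 60 mm across, 50 mm high, bystander behind the press; origin under its centre
- bone_folder: flat bone folder 121 x 31 x 9 mm, bystander lying behind the press; origin under its centre

How it is judged:
By the outcome, as a careful person would: the job done as asked, in the order asked, and still so for the second after the job is handed in, with the robot touching nothing.
It also fails if it takes over 48 s, if anything falls off the work surface, if the arm or the gripper's body presses on something with over 40 N, if the wrist force passes 120 N, or if a joint passes its speed limit or range.

## Robot

A 6-joint arm with a two-finger parallel gripper is mounted at the origin on the work surface; the furniture and walls round the work are solid. World frame = base frame: x ahead of the robot, y to its left, z up, the work surface at z = 0. Lengths are in m, angles in rad, forces in N, time in s.
With the tool pointing down it reaches from about 0.375 to 0.9 m from the base axis. Payload 3.1 kg.
Tool frame: the origin (TCP) lies at the very end of the fingers, on their centre line; the grasp point (between the pads) lies 19 mm behind it; y points along the fingers, x is the direction in which the jaws open and shut, and the axes are right-handed (so a half turn about y gives the same grasp; the last joint's range is limited). The gripper opens to 87 mm and grips with 3 to 60 N. Pads are 19 mm wide; open, the fingers measure 117 mm over their backs; the gripper's body (75 mm by 190 mm) begins 51 mm behind the grasp point.
Start: joints at [0.943, 0.527, 1.433, -0, 1.181, -0.178], TCP at [0.272, 0.563, 0.223] pointing down, gripper open.
Joint ranges: [-3.08, 3.08], [-0.75, 2.2], [0.22, 2.44], [-1.43, 4.57], [0, 2.65], [-2.85, 2.85]. Speed limits (rad/s): [2.79, 2.79, 3.14, 3.14, 3.14, 3.14].

## Interface

Orientations are given as a unit quaternion [x, y, z, w].
In Python, from rig import robot gives the robot as it stands.
- The arm moves only by the shell command python3 -m creep 'ROWS' [FORCE]. ROWS is JSON, a list of rows, each a list of 3 entries, a list of its own where there are three numbers: the shift along the tool's x, y, z in mm, then the turn about the tool's y in rad, then the opening, from 0 (shut) to 1 (fully open). A call has 1 to 8 rows; each row shifts and turns the commanded pose from where the row before left it, along the tool's axes as they then stand; what a row does not reach is not made up. A row lasts 1/10 s, in which the tool goes at most 50 mm and 8.59 degrees, less where a joint would pass 70% of its speed; a pose out of reach is approached as far as the arm can. A call with a gripper value outside its range is refused whole. The fingers move at their own pace and stop on an object; FORCE is the grip in N (left out, the last holds). Time passes only in rows, so rows that do not move let the fingers close. It gives the time, the measured TCP pose, the force and the opening at its end, in the units of the state.
- robot.get_obs(): the state, without advancing time (a new reading comes with each control period).
- robot.camera(name): name is "scene" or "top" or "wrist"; returns a dict with "pixels" (400x640x3 uint8, red, green, blue), "fx", "fy", "cx", "cy" (pixels), "position" and "rotation" of the camera in the world. Camera axes: x right, y up, looking along -z (the intrinsics and any distortion apply to the point x, -y, -z); pixel columns grow to the right and rows downward; lengths in m; the calibration is good to about 2 mm. A picture is of the moment at which its call begins. There is no depth.
- robot.hand_in(): hands the job in, once; it reports no verdict.
The state is a dict: "time": time; "q": joint angles; "joint_velocities": joint speeds; "joint_torque": joint torques, N m; "position": TCP position; "tool_rot": TCP orientation; "ft_force": force on the tool from outside, world axes, zero at the start; "moment": the same for the moment, N m; "grip_width": finger opening in m.
Only numpy, scipy, OpenCV 4.12 (cv2) and the standard library are available. Lean on these libraries where they do the work, as an engineer would, in place of code of your own. Each camera call takes 0.05 s, during which the arm holds its last target.

## Working session

There is one attempt and no reset: what is moved stays moved. The work goes in short steps, Python scripts to look and compute and a shell command to move; the robot and the scene stay as the last step left them, time stands still between calls to the robot, and variables do not carry over. Pictures are saved under pics/ and viewed, and the job is handed in when it is done.

```bash
ls; mkdir -p pics; python3 - <<'E'
from rig import robot
import cv2,json,numpy as np
o=robot.get_obs()
print({k:np.round(v,4).tolist() for k,v in o.items()})
for n in ("scene","top","wrist"):
    c=robot.camera(n); cv2.imwrite(f"pics/{n}0.png",c["pixels"][:,:,::-1])
    print(n,{k:np.round(v,4).tolist() for k,v in c.items() if k!="pixels"})
E
```

```text
pics
{'time': 0.0, 'q': [0.9425, 0.5284, 1.4339, -0.0, 1.1814, -0.1785], 'joint_velocities': [-0.0011, -0.0003, -0.0002, -0.0009, 0.0003, -0.0002], 'joint_torque': [0.0006, -44.004, -17.6592, 0.0636, 0.0581, -0.0002], 'position': [0.2713, 0.5622, 0.2216], 'tool_rot': [0.5992, 0.3752, -0.3766, -0.5986], 'ft_force': [-0.3757, 0.268, -0.3649], 'moment': [0.0071, 0.0882, -0.0231], 'grip_width': 0.0866}
scene {'fx': 399.1331, 'fy': 399.1331, 'cx': 318.296, 'cy': 199.4954, 'position': [-0.065, -0.4911, 0.6941], 'rotation': [0.444, -0.151, -0.2902, 0.8342]}
top {'fx': 443.7511, 'fy': 443.7511, 'cx': 318.2596, 'cy': 197.1727, 'position': [0.4008, 0.1188, 1.4645], 'rotation': [0.0126, -0.0045, -0.6962, 0.7177]}
wrist {'fx': 342.8839, 'fy': 342.8839, 'cx': 321.0805, 'cy': 198.334, 'position': [0.2132, 0.5908, 0.3831], 'rotation': [-0.103, -0.0638, 0.5272, 0.8411]}
```

View pics/scene0.png

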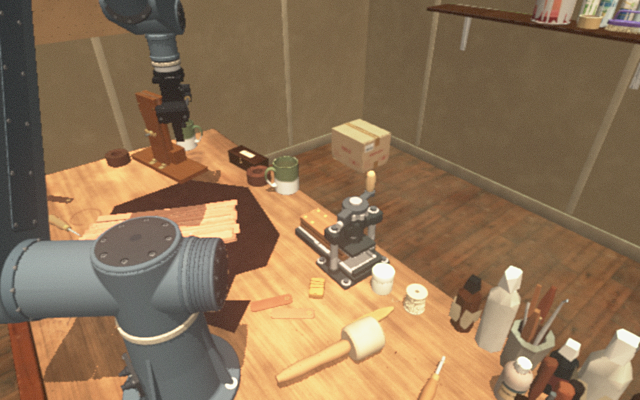

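View pics/top0.png

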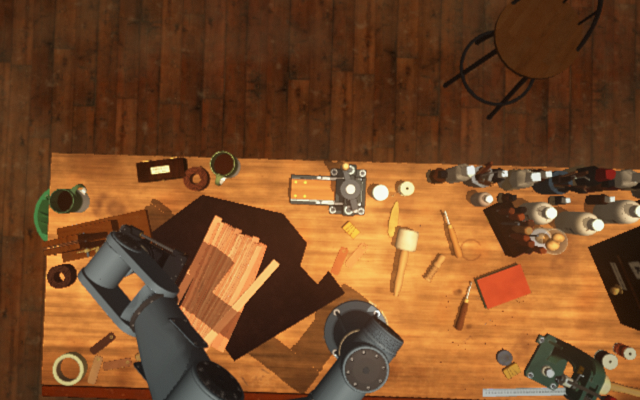

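View pics/wrist0.png

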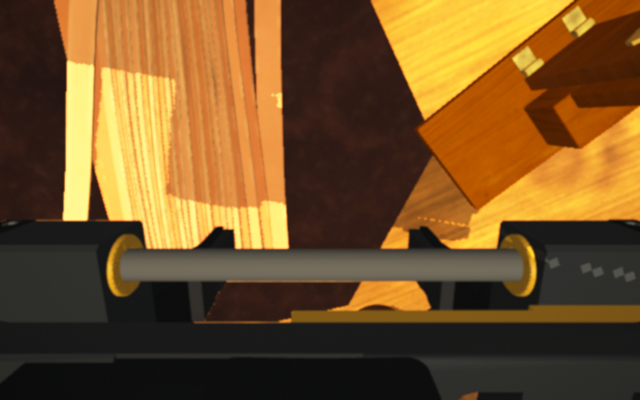

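The press sits in the top view near (345,190), its back fence towards the right (world -y). Next I'll enlarge the press.

```bash
cat > h.py <<'E'
import numpy as np,cv2
from scipy.spatial.transform import Rotation as R
C={}
C['scene']=dict(f=399.1331,cx=318.296,cy=199.4954,p=[-0.065,-0.4911,0.6941],r=[0.444,-0.151,-0.2902,0.8342])
C['top']=dict(f=443.7511,cx=318.2596,cy=197.1727,p=[0.4008,0.1188,1.4645],r=[0.0126,-0.0045,-0.6962,0.7177])
def ray(c,u,v):
    if isinstance(c,str): c=C[c]
    d=R.from_quat(c['r']).apply([(u-c['cx'])/c['f'],-(v-c['cy'])/c['f'],-1]); return np.array(c['p']),d
def atz(c,u,v,z):
    p,d=ray(c,u,v); return p+d*(z-p[2])/d[2]
def proj(c,X):
    if isinstance(c,str): c=C[c]
    q=R.from_quat(c['r']).inv().apply(np.atleast_2d(X)-np.array(c['p']))
    return np.c_[c['cx']-c['f']*q[:,0]/q[:,2], c['cy']+c['f']*q[:,1]/q[:,2]]
def tri(a,ua,b,ub):
    p,d=ray(a,*ua);q,e=ray(b,*ub);A=np.c_[d,-e];s=np.linalg.lstsq(A,q-p,rcond=None)[0]
    x,y=p+d*s[0],q+e*s[1]; return (x+y)/2,np.linalg.norm(x-y)
E
python3 - <<'E'
import cv2
t=cv2.imread('pics/top0.png')[150:225,280:420]; cv2.imwrite('pics/topc.png',cv2.resize(t,None,fx=5.6,fy=5.6,interpolation=cv2.INTER_CUBIC))
s=cv2.imread('pics/scene0.png')[160:310,285:445]; cv2.imwrite('pics/scenec.png',cv2.resize(s,None,fx=4,fy=4,interpolation=cv2.INTER_CUBIC))
E
```

```text
(no output)
```

View pics/topc.png

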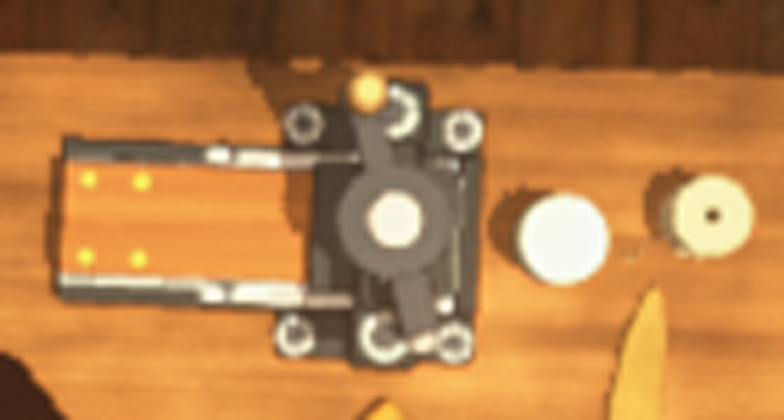

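View pics/scenec.png

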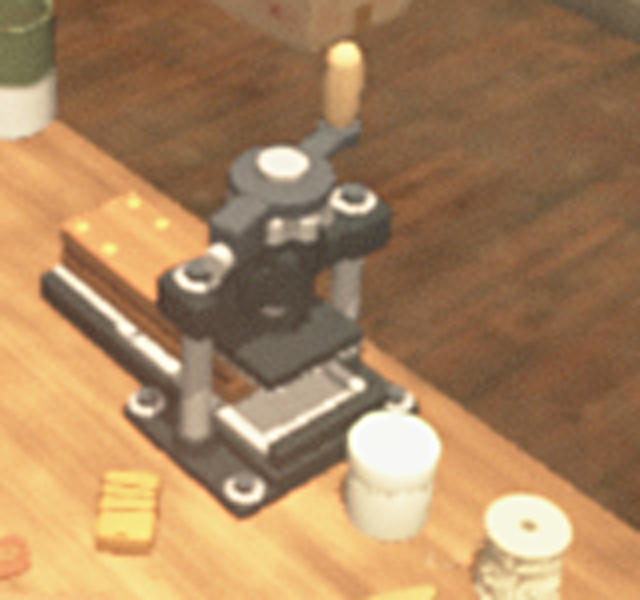

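```bash
python3 - <<'E'
from h import *
t=lambda x,y:((x+.5)/5.6-.5+280,(y+.5)/5.6-.5+150)
s=lambda x,y:((x+.5)/4-.5+285,(y+.5)/4-.5+160)
for n,a,b in [('griptop',(368,90),(345,48)),('hub',(395,219),(285,162)),('nutL',(396,110),(357,194)),('nutR',(385,337),(200,270)),('tailL',(66,163),(130,197)),('tailR',(62,277),(64,235)),('wax',(563,238),(394,440)),('spool',(712,216),(527,526))]:
    X,e=tri('top',t(*a),'scene',s(*b)); print(n,X.round(4),round(e*1e3,1))
for p in [(305,123),(462,130),(452,342),(295,335)]: print('bolt',atz('top',*t(*p),.02).round(4))
for p in [(66,160),(62,277)]: print('tail', atz('top',*t(*p),.06).round(4))
E
```

```text
griptop [0.52   0.0611 0.2327] 0.6
hub [0.4587 0.0429 0.1891] 0.4
nutL [0.5189 0.0414 0.1413] 0.1
nutR [0.3979 0.0436 0.1414] 0.3
tailL [0.4901 0.2239 0.0506] 2.5
tailR [0.4279 0.2223 0.0476] 4.3
wax [ 0.4566 -0.0603  0.0541] 0.4
spool [ 0.472  -0.1457  0.0458] 0.6
bolt [0.5205 0.087  0.02  ]
bolt [ 0.5192 -0.0044  0.02  ]
bolt [ 0.3958 -0.0021  0.02  ]
bolt [0.3971 0.0891 0.02  ]
tail [0.4922 0.2225 0.06  ]
tail [0.4259 0.2226 0.06  ]
```

```bash
cat >> h.py <<'E'
AX=np.array([.4585,.0425]); PX=np.array([-.0172,-.99985]); PY=np.array([.99985,-.0172])
def st(goal=None,yaw=None):
    from rig import robot
    o=robot.get_obs(); r=R.from_quat(o['tool_rot']); M=r.as_matrix(); p=np.array(o['position'])
    print('t',round(o['time'],2),'p',p.round(4),'tx',M[:,0].round(3),'ty',M[:,1].round(3),'tz',M[:,2].round(3))
    print('q',np.round(o['q'],3),'F',np.round(o['ft_force'],1),'w',round(o['grip_width'],4))
    d=p[:2]-AX; print('press frame mm',(d@PX*1e3).round(1),(d@PY*1e3).round(1), 'radius',(np.hypot(*d)*1e3).round(1),'ang',np.degrees(np.arctan2(d[1],d[0])).round(1),'yaw tx deg',np.degrees(np.arctan2(M[1,0],M[0,0])).round(2))
    if goal is not None:
        print('shift mm in tool axes',((M.T@(np.array(goal)-p))*1e3).round(1))
    return o
E
python3 - <<'E'
from h import *
g=AX+PX*(-.225)+PY*(-.002); print(g)
st([*g,.22])
E
```

```text
[0.4603703  0.26750065]
t 0.15 p [0.2713 0.5624 0.2218] tx [ 0.435  0.901 -0.002] ty [-0.001 -0.001 -1.   ] tz [-0.901  0.435  0.   ]
q [ 0.943  0.528  1.434  0.     1.181 -0.178] F [ 0.7 -0.8  0.5] w 0.0872
press frame mm -516.6 -196.1 radius 552.5 ang 109.8 yaw tx deg 64.23
shift mm in tool axes [-183.4    2.  -298.4]
```

```bash
python3 -m creep '[[[-23,0,-37],0,0.35],[[-23,0,-37],0,0.35],[[-23,0,-37],0,0.35],[[-23,0,-37],0,0.35],[[-23,0,-37],0,0.35],[[-23,0,-37],0,0.35],[[-23,0,-37],0,0.35],[[-23,0,-37],0,0.35]]' 20
python3 -m creep '[[[0,0,0],0.142,0.35],[[0,0,0],0.142,0.35],[[0,0,0],0.142,0.35],[[0,0,0],0.142,0.35],[[0,0,0],0.142,0.35],[[0,0,0],0.142,0.35],[[0,0,0],0.142,0.35],[[0,0,0],0.142,0.35]]'
python3 - <<'E'
from h import *
g=AX+PX*(-.215)+PY*(-.002)
st([*g,.038])
from rig import robot
c=robot.camera('scene');cv2.imwrite('pics/s1.png',c['pixels'][:,:,::-1])
c=robot.camera('wrist');cv2.imwrite('pics/w1.png',c['pixels'][:,:,::-1])
E
```

```text
time: 0.95
position: [0.4588, 0.2668, 0.2224]
tool_rot: [-0.599, -0.376, 0.376, 0.599]
ft_force: [1.3, 0.6, 0.5]
grip_width: 0.0334
time: 1.75
position: [0.458, 0.2683, 0.2223]
tool_rot: [0.707, -0.008, 0.007, -0.707]
ft_force: [0.9, 0.0, -0.3]
grip_width: 0.0307
t 1.75 p [0.458  0.2683 0.2223] tx [ 1.    -0.021 -0.001] ty [-0.001 -0.    -1.   ] tz [ 0.021  1.    -0.   ]
q [0.319 0.402 1.668 0.    1.073 0.34 ] F [ 0.9  0.  -0.3] w 0.0307
press frame mm -225.8 -4.4 radius 225.8 ang 90.1 yaw tx deg -1.2
shift mm in tool axes [  2.5 184.3 -10.8]
```

View wrist.

View pics/w1.png

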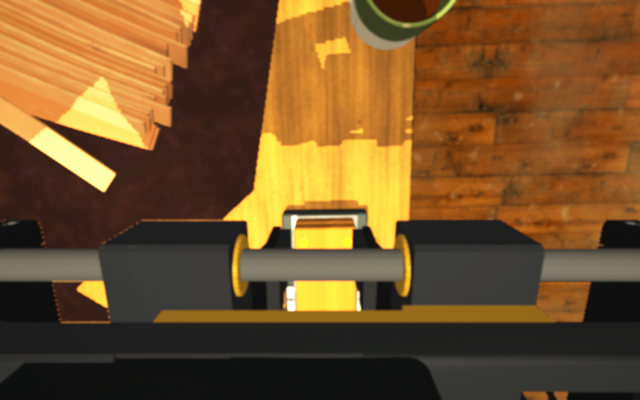

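View pics/s1.png

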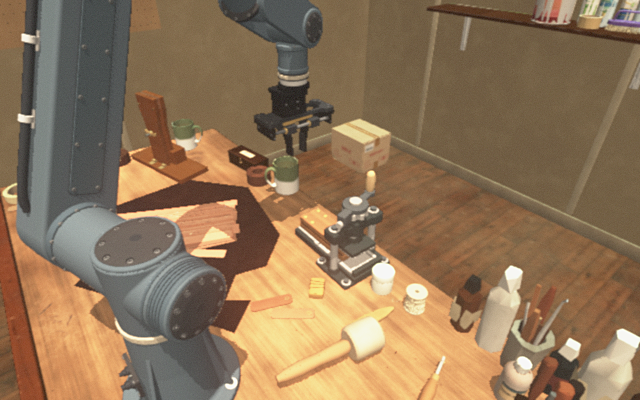

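The wrist view shows the mould's tail centred between the fingers (columns 292–355, fingers 247–403). I'll go down in front of it.

```bash
python3 -m creep '[[[1,30,0],0,0.35],[[1,35,0],0,0.35],[[0,35,0],0,0.35],[[0,35,0],0,0.35],[[0,30,0],0,0.35],[[0,19,0],0,0.35],[[0,0,0],0,0.35]]'
python3 - <<'E'
from h import *
g=AX+PX*(-.189)+PY*(-.002)
st([*g,.038])
from rig import robot
c=robot.camera('scene');cv2.imwrite('pics/s2.png',cv2.resize(c['pixels'][130:290,250:410,::-1],None,fx=3.7,fy=3.7,interpolation=cv2.INTER_CUBIC))
E
```

```text
time: 2.55
position: [0.4583, 0.2676, 0.036]
tool_rot: [0.708, -0.006, 0.002, -0.706]
ft_force: [0.8, -0.0, -0.1]
grip_width: 0.0299
t 2.55 p [0.4583 0.2676 0.036 ] tx [ 1.    -0.012 -0.006] ty [-0.006 -0.002 -1.   ] tz [ 0.012  1.    -0.002]
q [ 0.318  0.7    1.803 -0.     0.645  0.33 ] F [ 0.8 -0.  -0.1] w 0.0299
press frame mm -225.1 -4.1 radius 225.1 ang 90.1 yaw tx deg -0.71
shift mm in tool axes [  1.9  -2.  -36.1]
```

View pics/s2.png

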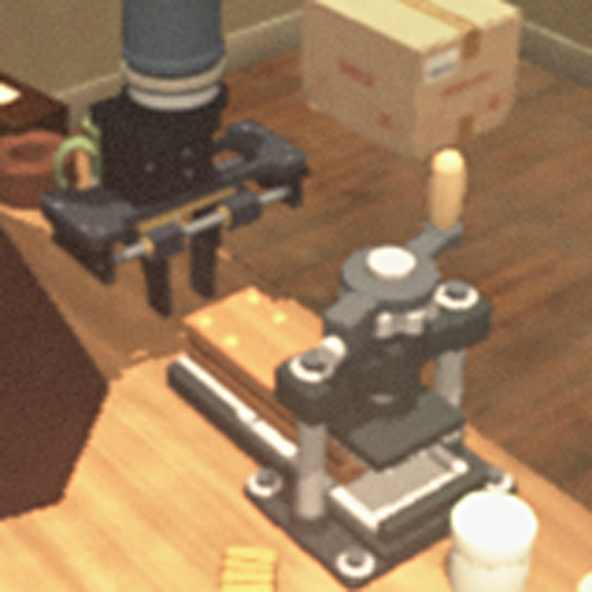

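```bash
python3 -m creep '[[[0,0,-8],0,0.35],[[0,0,-12],0,0.35],[[0,0,-8],0,0.35],[[0,0,-5],0,0.35],[[0,0,-5],0,0.35],[[0,0,-5],0,0.35],[[0,0,-5],0,0.35]]'
python3 -c "
from h import *
st()"
python3 -m creep '[[[0,0,-5],0,0.35],[[0,0,-5],0,0.35],[[0,0,-5],0,0.35]]'
python3 -c "
from h import *
st()"
```

```text
time: 3.3
position: [0.4603, 0.2206, 0.039]
tool_rot: [-0.707, 0.005, -0.006, 0.707]
ft_force: [0.0, 4.5, 2.2]
grip_width: 0.0305
t 3.3 p [0.4603 0.2206 0.039 ] tx [ 1.    -0.015  0.002] ty [ 0.002  0.001 -1.   ] tz [0.015 1.    0.001]
q [2.270e-01 6.790e-01 1.859e+00 1.000e-03 6.010e-01 2.420e-01] F [0.  4.5 2.2] w 0.0305
press frame mm -178.1 -1.3 radius 178.1 ang 89.4 yaw tx deg -0.86
time: 3.6
position: [0.4593, 0.2051, 0.0385]
tool_rot: [-0.707, 0.005, -0.005, 0.707]
ft_force: [-0.4, 4.2, 2.2]
grip_width: 0.0305
t 3.6 p [0.4593 0.2051 0.0385] tx [ 1.    -0.015 -0.   ] ty [-0.  0. -1.] tz [0.015 1.    0.   ]
q [0.198 0.676 1.877 0.    0.589 0.212] F [-0.4  4.2  2.2] w 0.0305
press frame mm -162.6 -2.0 radius 162.6 ang 89.7 yaw tx deg -0.85
```

```bash
python3 -m creep '[[[0,0,-4],0,0.35],[[0,0,-4],0,0.35],[[0,0,-3],0,0.35]]'
python3 -m creep '[[[0,0,-2],0,0.35]]';python3 -m creep '[[[0,0,-1.5],0,0.35]]';python3 -m creep '[[[0,0,-1.5],0,0.35]]'
python3 -c "
from h import *
st()"
```

```text
time: 3.9
position: [0.459, 0.194, 0.0385]
tool_rot: [0.707, -0.006, 0.005, -0.707]
ft_force: [-0.3, 3.5, 2.3]
grip_width: 0.0307
time: 4.0
position: [0.4589, 0.1921, 0.0385]
tool_rot: [0.707, -0.006, 0.005, -0.707]
ft_force: [-0.3, 3.0, 3.5]
grip_width: 0.0308
time: 4.1
position: [0.4589, 0.1907, 0.0385]
tool_rot: [0.707, -0.006, 0.005, -0.707]
ft_force: [0.8, 3.8, 2.9]
grip_width: 0.0302
time: 4.2
position: [0.4589, 0.1893, 0.0385]
tool_rot: [0.707, -0.005, 0.005, -0.707]
ft_force: [0.9, 3.4, 2.0]
grip_width: 0.0306
t 4.2 p [0.4589 0.1893 0.0385] tx [ 1.    -0.015 -0.   ] ty [-0. -0. -1.] tz [ 0.015  1.    -0.   ]
q [0.166 0.672 1.893 0.    0.577 0.181] F [0.9 3.4 2. ] w 0.0306
press frame mm -146.8 -2.1 radius 146.8 ang 89.8 yaw tx deg -0.86
```

```bash
for i in 1 2 3 4; do :; done; python3 -m creep '[[[0,0,-1],0,0.35]]'|grep -E 'pos|ft';python3 -m creep '[[[0,0,-1],0,0.35]]'|grep -E 'pos|ft';python3 -m creep '[[[0,0,-1],0,0.35]]'|grep -E 'pos|ft'
```

```text
position: [0.4589, 0.1883, 0.0385]
ft_force: [-0.3, 2.9, 2.1]
position: [0.4589, 0.1881, 0.0385]
ft_force: [-0.7, 11.2, 1.0]
position: [0.459, 0.188, 0.0385]
ft_force: [-1.8, 15.5, 2.1]
```

The stop comes where expected: the tail is about 135 mm in front of the axis and the force jumps from 3 to 15 N. One firmer press for squareness, then I'll look.

```bash
python3 -m creep '[[[0,0,-1],0,0.35],[[0,0,-1],0,0.35]]'|grep -E 'pos|ft'; python3 -m creep '[[[0,0,5],0,0.35],[[0,0,10],0,0.35],[[0,0,20],0,0.35],[[0,0,15],0,0.35]]'|grep -E 'pos|ft'
python3 - <<'E'
from h import *
from rig import robot
c=robot.camera('scene');cv2.imwrite('pics/s3.png',cv2.resize(c['pixels'][160:310,285:445,::-1],None,fx=4,fy=4,interpolation=cv2.INTER_CUBIC))
c=robot.camera('top');cv2.imwrite('pics/t3.png',cv2.resize(c['pixels'][150:225,280:420,::-1],None,fx=5.6,fy=5.6,interpolation=cv2.INTER_CUBIC))
E
```

```text
position: [0.459, 0.1879, 0.0386]
ft_force: [-1.7, 24.0, 1.0]
position: [0.4596, 0.2348, 0.0383]
ft_force: [0.1, 0.2, -0.4]
```

View pics/s3.png

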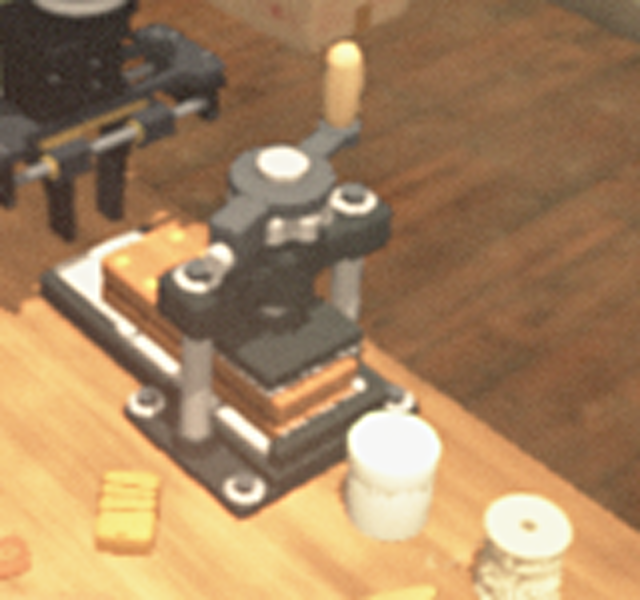

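View pics/t3.png

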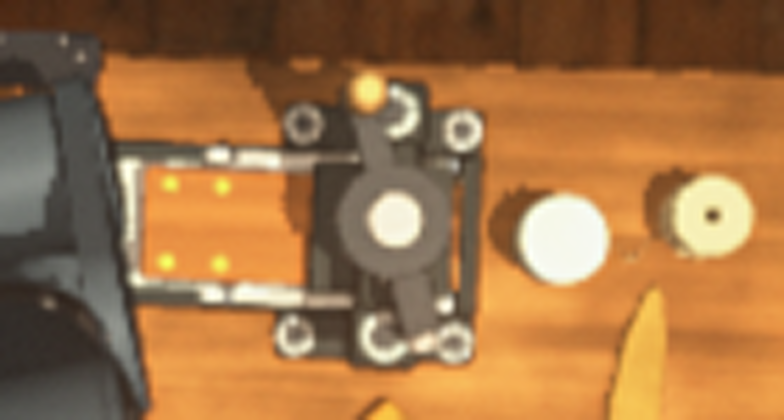

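The mould is hard against the fence: in the scene crop its nose face from (275,425) to (355,385) follows the fence with no gap. Now rise, go over towards the grip's counter-clockwise side, closing the fingers and turning so that a finger back faces the push.

```bash
python3 -m creep '[[[0,-25,0],0,0],[[0,-45,0],0,0],[[0,-45,0],0,0],[[0,-45,0],0,0],[[0,-45,0],0,0],[[0,-40,0],0,0],[[0,-20,0],0,0]]' 20|grep -E 'pos|ft'
python3 -m creep '[[[16,0,-42],0,0],[[16,0,-42],0,0],[[16,0,-41],0,0],[[0,0,0],-0.144,0],[[0,0,0],-0.144,0],[[0,0,0],-0.144,0],[[0,0,0],-0.144,0],[[0,0,0],-0.144,0]]'|grep -E 'pos|ft'
python3 -m creep '[[[0,0,0],-0.144,0],[[0,0,0],-0.144,0],[[0,0,0],-0.144,0],[[0,0,0],-0.144,0],[[0,0,0],-0.144,0],[[0,0,0],-0.144,0],[[0,0,0],-0.144,0],[[0,0,0],-0.144,0]]'|grep -E 'pos|ft'
python3 - <<'E'
from h import *
st([.5058,.109,.205])
from rig import robot
c=robot.camera('scene');cv2.imwrite('pics/s4.png',cv2.resize(c['pixels'][60:260,260:480,::-1],None,fx=3,fy=3,interpolation=cv2.INTER_CUBIC))
c=robot.camera('wrist');cv2.imwrite('pics/w4.png',c['pixels'][:,:,::-1])
E
```

```text
position: [0.4609, 0.234, 0.3074]
ft_force: [0.4, 0.0, 0.4]
position: [0.5051, 0.1078, 0.303]
ft_force: [-0.2, 0.7, 0.1]
position: [0.5051, 0.108, 0.3031]
ft_force: [-0.4, 0.4, -0.5]
t 7.5 p [0.5051 0.108  0.3031] tx [-0.288  0.958 -0.   ] ty [-0.002 -0.001 -1.   ] tz [-0.958 -0.288  0.002]
q [-5.000e-03  2.890e-01  1.595e+00 -1.000e-03  1.259e+00 -1.868e+00] F [-0.4  0.4 -0.5] w 0.0005
press frame mm -66.2 45.5 radius 80.3 ang 54.6 yaw tx deg 106.72
shift mm in tool axes [ 0.8 98.1 -1.2]
```

View pics/s4.png

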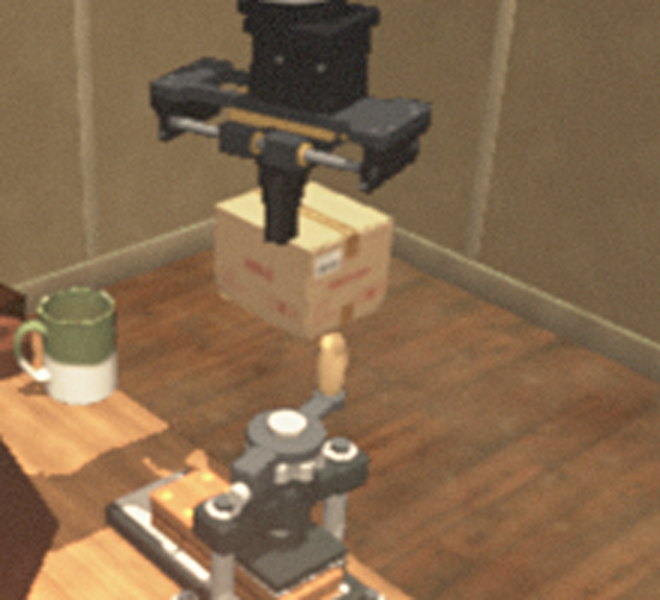

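View pics/w4.png

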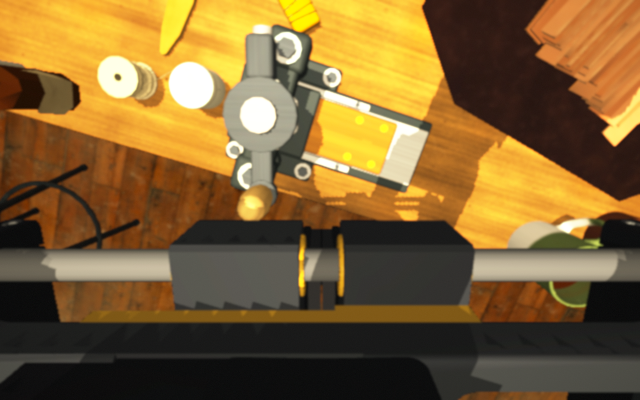

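```bash
python3 -m creep '[[[0,25,0],0,0],[[0,30,0],0,0],[[0,28,0],0,0],[[0,15,0],0,0],[[0,0,0],0,0]]'|grep -E 'pos|ft'
python3 - <<'E'
from h import *
g=np.array([.520,.061])+26/1e3*np.array([-.287,.958])
st([*g,.205])
from rig import robot
c=robot.camera('scene');cv2.imwrite('pics/s5.png',cv2.resize(c['pixels'][110:260,280:430,::-1],None,fx=4,fy=4,interpolation=cv2.INTER_CUBIC))
c=robot.camera('wrist');cv2.imwrite('pics/w5.png',c['pixels'][:,:,::-1])
E
```

```text
position: [0.5037, 0.1083, 0.2032]
ft_force: [0.2, -0.7, 1.2]
t 8.1 p [0.5037 0.1083 0.2032] tx [-0.279  0.96   0.001] ty [-0.006 -0.    -1.   ] tz [-0.96  -0.279  0.006]
q [-0.005  0.409  1.722 -0.     1.016 -1.859] F [ 0.2 -0.7  1.2] w 0.0005
press frame mm -66.5 44.0 radius 79.8 ang 55.5 yaw tx deg 106.22
shift mm in tool axes [-23.9  -1.9  -2.3]
```

View pics/s5.png

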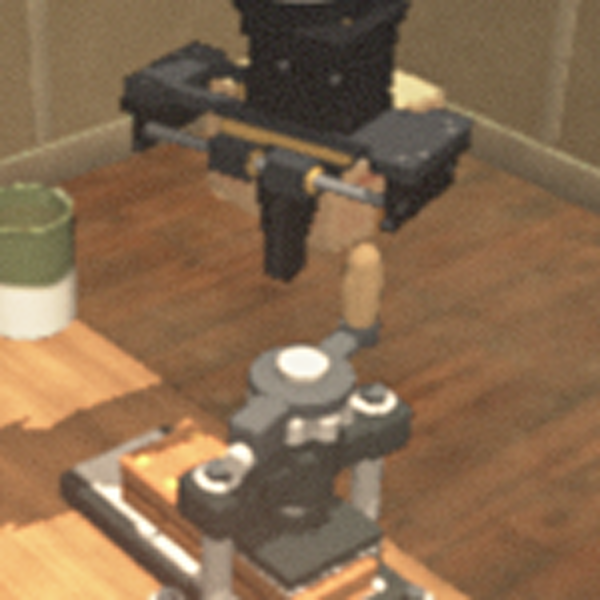

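View pics/w5.png

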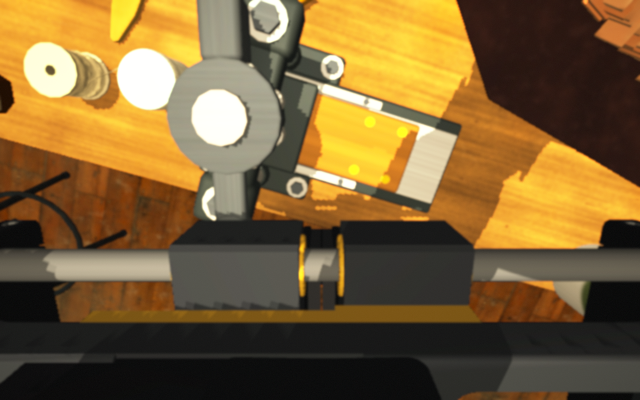

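Fingertips are level with the grip's middle, about 24 mm short of contact with nothing else near. Approach slowly.

```bash
python3 -m creep '[[[-6,0,-1],0,0],[[-6,0,-1],0,0],[[-4,0,0],0,0]]'|grep -E 'pos|ft'; python3 -m creep '[[[-3,0,0],0,0]]'|grep -E 'pos|ft'; python3 -m creep '[[[-2,0,0],0,0]]'|grep -E 'pos|ft';python3 -m creep '[[[-2,0,0],0,0]]'|grep -E 'pos|ft'
python3 -c "
from h import *
st()"
```

```text
position: [0.5134, 0.0932, 0.2065]
ft_force: [0.1, 0.1, -0.1]
position: [0.5137, 0.0904, 0.2061]
ft_force: [0.1, 0.7, -0.0]
position: [0.5139, 0.0887, 0.2058]
ft_force: [-1.0, -0.5, -0.2]
position: [0.5143, 0.087, 0.2056]
ft_force: [-0.6, 0.0, -0.3]
t 8.8 p [0.5143 0.087  0.2056] tx [-0.282  0.959  0.   ] ty [ 0.  0. -1.] tz [-0.959 -0.282 -0.   ]
q [-0.047  0.412  1.709  0.     1.021 -1.904] F [-0.6  0.  -0.3] w 0.0006
press frame mm -45.4 55.0 radius 71.3 ang 38.6 yaw tx deg 106.38
```

```bash
python3 -m creep '[[[-2,0,0],0,0]]'|grep -E 'pos|ft'; python3 -m creep '[[[-2,0,0],0,0]]'|grep -E 'pos|ft';python3 -m creep '[[[-2,0,0],0,0]]'|grep -E 'pos|ft'
```

```text
position: [0.5148, 0.0852, 0.2055]
ft_force: [0.1, -0.2, -0.2]
position: [0.5154, 0.0833, 0.2055]
ft_force: [-0.2, 0.3, -0.3]
position: [0.5159, 0.0814, 0.2055]
ft_force: [0.5, 0.1, 0.1]
```

```bash
python3 -m creep '[[[-2,0,0],0,0]]'|grep -E 'pos|ft'; python3 -m creep '[[[-2,0,0],0,0]]'|grep -E 'pos|ft'
python3 - <<'E'
from h import *
st()
from rig import robot
c=robot.camera('scene');cv2.imwrite('pics/s6.png',cv2.resize(c['pixels'][110:230,310:430,::-1],None,fx=5,fy=5,interpolation=cv2.INTER_CUBIC))
E
```

```text
position: [0.5165, 0.0797, 0.2055]
ft_force: [-0.6, 3.0, 0.1]
position: [0.517, 0.0784, 0.2055]
ft_force: [0.3, 3.3, -0.6]
t 9.3 p [0.517  0.0784 0.2055] tx [-0.282  0.959  0.002] ty [-0.     0.002 -1.   ] tz [-0.959 -0.282 -0.   ]
q [-0.065  0.414  1.706  0.002  1.022 -1.922] F [ 0.3  3.3 -0.6] w 0.0005
press frame mm -36.9 57.9 radius 68.6 ang 31.5 yaw tx deg 106.36
```

View pics/s6.png

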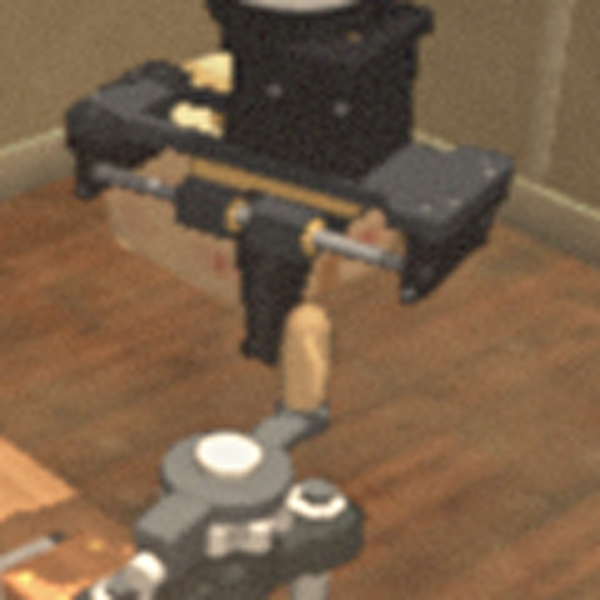

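Contact, 3 N on the grip. Follow the arc with the tool turning along: first 0.8 rad, which is safe because contact cannot come before about 1.5 rad.

```bash
python3 -m creep '[[[-6.7,0,-1.5],0.1,0],[[-6.7,0,-1.5],0.1,0],[[-6.7,0,-1.5],0.1,0],[[-6.7,0,-1.5],0.1,0]]'|grep -E 'pos|ft'
python3 -c "
from h import *
o=st();M=R.from_quat(o['tool_rot']).as_matrix();print('Ftool',(M.T@np.array(o['ft_force'])).round(1));d=np.array([*(np.array(o['position'][:2])-AX),0])*1e3;print('rel',(M.T@d).round(1))"
```

```text
position: [0.5265, 0.0527, 0.205]
ft_force: [0.9, 2.9, -2.2]
t 9.75 p [0.5265 0.0527 0.205 ] tx [0.118 0.993 0.002] ty [-0.001  0.002 -1.   ] tz [-0.993  0.118  0.001]
q [-0.113  0.422  1.691  0.002  1.029 -1.566] F [ 0.9  2.9 -2.2] w 0.0006
press frame mm -11.3 67.8 radius 68.8 ang 8.5 yaw tx deg 83.24
Ftool [ 2.9  2.2 -0.6]
rel [ 18.1  -0.  -66.3]
```

```bash
cat > f.py <<'E'
from h import *
from rig import robot
o=robot.get_obs();M=R.from_quat(o['tool_rot']).as_matrix();d=np.array([*(np.array(o['position'][:2])-AX),0])*1e3
print('t',round(o['time'],2),'yaw',np.degrees(np.arctan2(M[1,0],M[0,0])).round(1),'turned',(np.radians(106.4)-np.arctan2(M[1,0],M[0,0])).round(2),'Ftool',(M.T@np.array(o['ft_force'])).round(1),'rel',(M.T@d).round(1),'z',round(o['position'][2],4),'q6',round(o['q'][5],2))
E
python3 -m creep '[[[-6.7,0,-1.5],0.1,0],[[-6.7,0,-1.5],0.1,0],[[-6.7,0,-1.5],0.1,0],[[-6.7,0,-1.5],0.1,0],[[-6.7,0,-1.5],0.1,0],[[-6.7,0,-1.5],0.1,0]]'>/dev/null; python3 f.py
python3 -m creep '[[[-3.3,0,-0.8],0.05,0],[[-3.3,0,-0.8],0.05,0],[[-3.3,0,-0.8],0.05,0],[[-3.3,0,-0.8],0.05,0],[[-3.3,0,-0.8],0.05,0],[[-3.3,0,-0.8],0.05,0],[[-3.3,0,-0.8],0.05,0],[[-3.3,0,-0.8],0.05,0]]'>/dev/null; python3 f.py
python3 - <<'E'
from h import *
from rig import robot
c=robot.camera('scene');cv2.imwrite('pics/s7.png',cv2.resize(c['pixels'][110:310,285:445,::-1],None,fx=3,fy=3,interpolation=cv2.INTER_CUBIC))
E
```

```text
t 10.35 yaw 48.8 turned 1.0 Ftool [3.4 2.3 0.9] rel [ 18.4   0.  -67.1] z 0.2052 q6 -1.05
t 11.15 yaw 26.1 turned 1.4 Ftool [3.1 2.9 0.6] rel [ 19.5   0.1 -67.5] z 0.2056 q6 -0.7
```

View pics/s7.png

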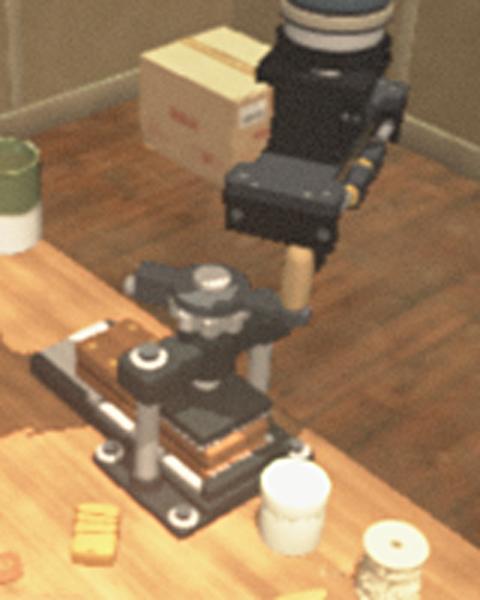

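```bash
python3 -m creep '[[[-3.4,0,-0.7],0.05,0],[[-3.4,0,-0.7],0.05,0],[[-3.4,0,-0.7],0.05,0],[[-3.4,0,-0.7],0.05,0]]'>/dev/null; python3 f.py
python3 -m creep '[[[-3.4,0,-0.7],0.05,0],[[-3.4,0,-0.7],0.05,0],[[-3.4,0,-0.7],0.05,0]]'>/dev/null; python3 f.py
python3 -m creep '[[[-3.4,0,-0.7],0.05,0],[[-3.4,0,-0.7],0.05,0],[[-3.4,0,-0.7],0.05,0]]'>/dev/null; python3 f.py
```

```text
t 11.6 yaw 14.7 turned 1.6 Ftool [4.  1.9 0.2] rel [ 19.7   0.2 -67.5] z 0.2058 q6 -0.52
t 11.9 yaw 6.1 turned 1.75 Ftool [ 2.9  2.2 -0.1] rel [ 19.9   0.3 -67.4] z 0.2059 q6 -0.38
t 12.2 yaw -2.5 turned 1.9 Ftool [ 3.9  2.6 -1.5] rel [ 20.    0.3 -67.1] z 0.206 q6 -0.24
```

```bash
python3 -m creep '[[[-3.4,0,-0.8],0.05,0],[[-3.4,0,-0.8],0.05,0],[[-3.4,0,-0.8],0.05,0]]'>/dev/null; python3 f.py
python3 -m creep '[[[-3.4,0,-0.8],0.05,0],[[-3.4,0,-0.8],0.05,0]]'>/dev/null; python3 f.py
python3 -m creep '[[[-3.4,0,-0.8],0.05,0],[[-3.4,0,-0.8],0.05,0]]'>/dev/null; python3 f.py
python3 - <<'E'
from h import *
from rig import robot
c=robot.camera('scene');cv2.imwrite('pics/s8.png',cv2.resize(c['pixels'][110:310,285:445,::-1],None,fx=3,fy=3,interpolation=cv2.INTER_CUBIC))
E
```

```text
t 12.5 yaw -11.1 turned 2.05 Ftool [ 6.3  3.8 -0.8] rel [ 20.7   0.3 -67. ] z 0.2061 q6 -0.1
t 12.7 yaw -16.9 turned 2.15 Ftool [ 8.9  6.  -0.2] rel [ 23.1   0.4 -66.5] z 0.2065 q6 -0.01
t 12.9 yaw -22.6 turned 2.25 Ftool [ 7.6  4.6 -1.6] rel [ 22.5   0.3 -66.6] z 0.2065 q6 0.09
```

View pics/s8.png

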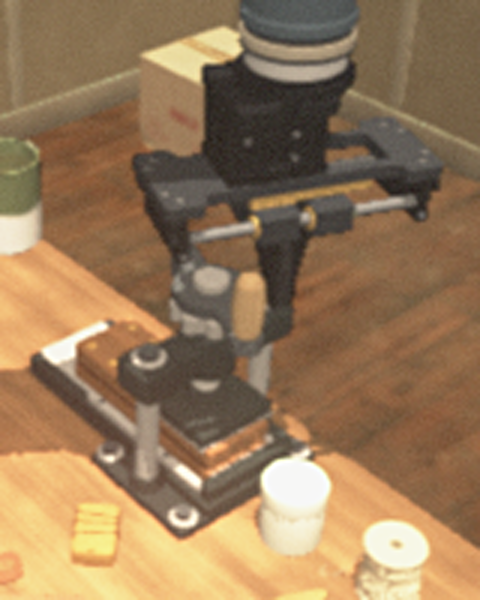

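The platen is on the mould (force rose from 3 to about 8 N at ~2.05 rad) and the clutch is riding up. Single small steps now.

```bash
python3 -m creep '[[[-3.3,0,-0.8],0.05,0]]'>/dev/null; python3 f.py
python3 -m creep '[[[-3.3,0,-0.8],0.05,0]]'>/dev/null; python3 f.py
python3 -m creep '[[[-3.3,0,-0.8],0.05,0]]'>/dev/null; python3 f.py
```

```text
t 13.05 yaw -25.4 turned 2.3 Ftool [ 5.8  2.7 -2.6] rel [ 21.4   0.3 -66.8] z 0.2064 q6 0.14
t 13.15 yaw -28.2 turned 2.35 Ftool [ 5.   1.5 -1.7] rel [ 21.    0.3 -66.8] z 0.2064 q6 0.19
t 13.25 yaw -31.1 turned 2.4 Ftool [ 3.6  0.4 -2.9] rel [ 20.3   0.3 -66.9] z 0.2063 q6 0.24
```

```bash
python3 -m creep '[[[-2,0,-0.5],0.03,0]]'>/dev/null; python3 f.py
python3 -m creep '[[[-2,0,-0.5],0.03,0]]'>/dev/null; python3 f.py
python3 - <<'E'
from h import *
from rig import robot
c=robot.camera('scene');cv2.imwrite('pics/s9.png',cv2.resize(c['pixels'][110:310,285:445,::-1],None,fx=3,fy=3,interpolation=cv2.INTER_CUBIC))
E
```

```text
t 13.35 yaw -32.8 turned 2.43 Ftool [ 1.6 -0.5 -1.1] rel [ 18.7   0.1 -66.6] z 0.2061 q6 0.27
t 13.45 yaw -34.6 turned 2.46 Ftool [ 0.5 -0.2 -0.7] rel [ 17.6   0.1 -66.4] z 0.2058 q6 0.3
```

View pics/s9.png

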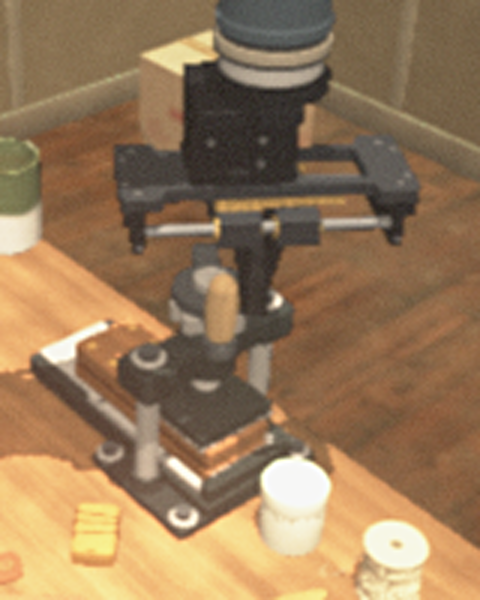

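```bash
python3 - <<'E'
from h import *
s=lambda x,y:((x+.5)/3-.5+285,(y+.5)/3-.5+110)
from rig import robot
for z,p in ((.2273,(224,280)),(.2027,(221,312))):
    X=atz('scene',*s(*p),z);d=X[:2]-AX;print(X.round(4),np.hypot(*d).round(4),'turn from start',np.radians(16.5)-np.arctan2(d[1],d[0]))
c=robot.camera('top');cv2.imwrite('pics/t9.png',cv2.resize(c['pixels'][150:225,280:420,::-1],None,fx=5.6,fy=5.6,interpolation=cv2.INTER_CUBIC))
E
python3 f.py
```

```text
[ 0.4177 -0.0098  0.2273] 0.0663 turn from start 2.521763560284279
[ 0.4146 -0.0118  0.2027] 0.0698 turn from start 2.5378357802953113
t 13.55 yaw -34.5 turned 2.46 Ftool [-0.6  0.   0.6] rel [ 16.3   0.  -66.4] z 0.2055 q6 0.3
```

View pics/t9.png

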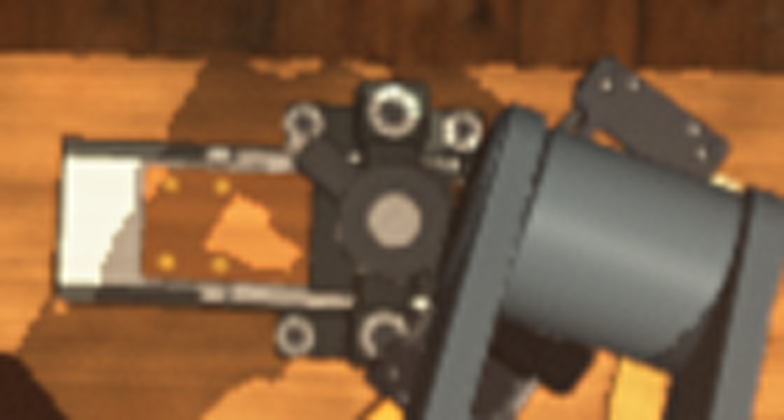

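```bash
python3 - <<'E'
from h import *
from rig import robot
c=robot.camera('scene');cv2.imwrite('pics/s10.png',cv2.resize(c['pixels'][150:250,310:410,::-1],None,fx=6,fy=6,interpolation=cv2.INTER_CUBIC))
E
python3 f.py
```

```text
t 13.6 yaw -34.5 turned 2.46 Ftool [-0.5 -0.6 -0.6] rel [ 16.3  -0.  -66.3] z 0.2054 q6 0.29
```

View pics/s10.png

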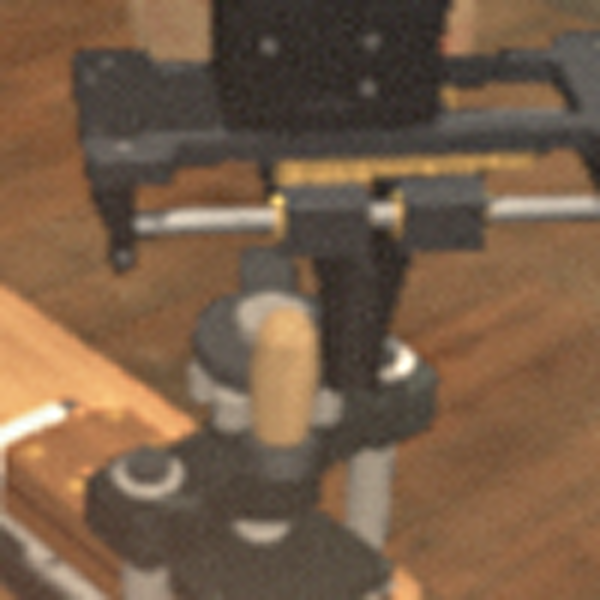

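```bash
python3 -m creep '[[[0,0,0],0,0],[[0,0,0],0,0],[[0,0,0],0,0]]'>/dev/null; python3 f.py; python3 - <<'E'
from h import *
from rig import robot
c=robot.camera('scene');cv2.imwrite('pics/s11.png',cv2.resize(c['pixels'][150:250,310:410,::-1],None,fx=6,fy=6,interpolation=cv2.INTER_CUBIC))
s=lambda x,y:((x+.5)/6-.5+310,(y+.5)/6-.5+150)
for a in np.arange(2.4,3.0,.1):
    th=np.radians(16)-a; X=[*(AX+.065*np.array([np.cos(th),np.sin(th)])),.2275]; u,v=proj('scene',X)[0]
    print(round(a,1),((u+.5-310)*6).round(),((v+.5-150)*6).round())
E
```

```text
t 13.9 yaw -34.5 turned 2.46 Ftool [ 0.1 -0.2  0.6] rel [ 17.   -0.  -66.1] z 0.2055 q6 0.3
2.4 320.0 318.0
2.5 301.0 318.0
2.6 282.0 318.0
2.7 263.0 317.0
2.8 245.0 314.0
2.9 226.0 311.0
3.0 209.0 307.0
```

View pics/s11.png

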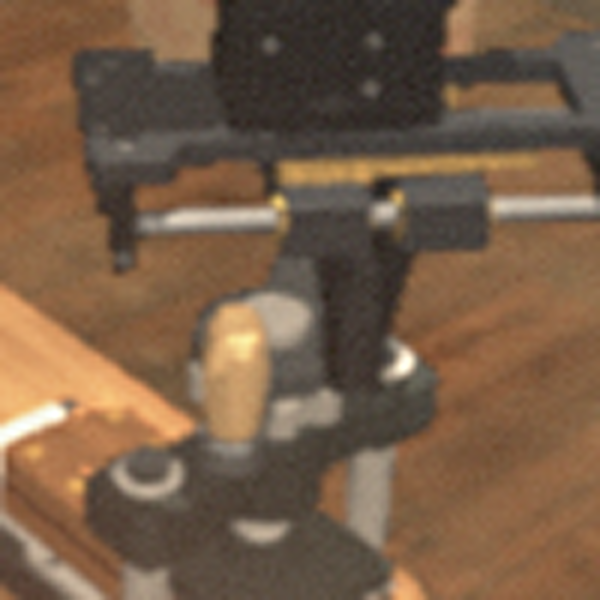

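The grip has jumped ahead to (240,315), i.e. about 2.83 rad of turn, which is one 0.785 rad click past clamping at about 2.05. Back off and rise.

```bash
python3 -m creep '[[[5,0,0],0,0],[[7,0,0],0,0],[[0,-15,0],0,0],[[0,-30,0],0,0],[[0,-40,0],0,0],[[0,-30,0],0,0],[[0,0,0],0,0]]'>/dev/null; python3 f.py; python3 - <<'E'
from h import *
from rig import robot
c=robot.camera('scene');cv2.imwrite('pics/s12.png',cv2.resize(c['pixels'][150:310,285:445,::-1],None,fx=3.7,fy=3.7,interpolation=cv2.INTER_CUBIC))
cv2.imwrite('pics/s12f.png',c['pixels'][:,:,::-1])
E
```

```text
t 14.65 yaw -34.6 turned 2.46 Ftool [ 0.3 -0.2  0.3] rel [ 32.6   0.1 -65.2] z 0.3249 q6 0.29
```

View pics/s12.png

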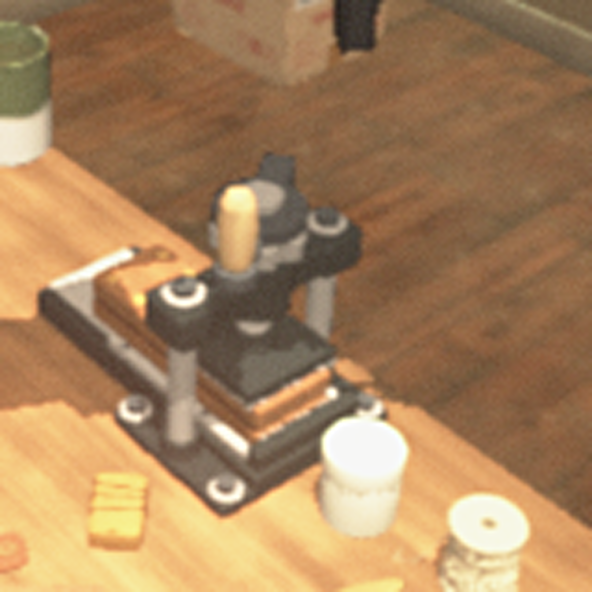

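View pics/s12f.png

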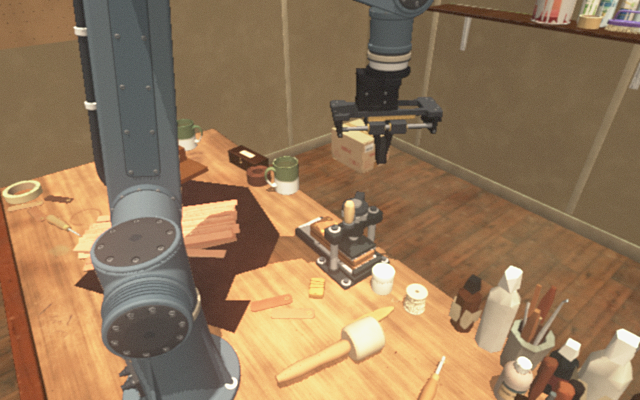

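The gripper is clear. The grip is still at (349,201), the same place as before the retreat. The platen sits on the mould, the mould's nose is at the fence, and the mug, pot, spool and folder haven't moved. Handing in.

```bash
python3 -c "
from rig import robot
print(robot.hand_in())"
```

```text
the job is handed in; nothing more can be done
None
```

I slid the mould home against the fence, wound the crank clockwise to one click, released it and handed the job in at about 14.7 s of the 48 s allowed.

- **Mould home:** The push stopped where the fence should be. The force went from about 3 N to 24 N with the tail about 135 mm in front of the screw axis, and the pictures show the nose face along the fence with no gap.
- **Clamping:** I pushed the grip round with closed fingers. It took 3–4 N until about 2.05 rad of turn. It then rose to about 9 N as the platen clamped and the clutch started to slip.
- **Click:** The force dropped to zero at about 2.45 rad, and the grip jumped ahead to about 2.83 rad. That is one 0.785 rad click past clamping.
- **Last checks:** With the arm backed off and raised, the grip was still at 2.83 rad. The platen was on the mould, and the mug, pot, spool and folder looked unmoved in the camera picture.

One thing looked odd: the first picture after the force dropped showed the grip only at about 2.55 rad. It was still on its way, and a picture about 0.3 s later showed the full jump. The click count rests on force and pictures, since I had no direct reading of the clutch.

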